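Close a glued doughnut carton and hold it in the press

TASK

Close the doughnut carton that stands in the bench press: the glue is already on, so fold the left and right flaps down flat first, then fold the long front flap down over them. Then take the press arm down past the last click of its ratchet and go on until the pad is squeezed right in, and finish still holding the arm pressed down while the glue takes. Leave the timer, the marker and the round cutter where they are.

Things in the scene. Friction and masses are not known exactly. Their poses are not given: they have to be found in the camera images.
- press: White bench press, fixed to the table; base plate 300 x 226 x 10 mm. Origin: on the table under the middle of the carton. Its x points from the front (robot side) to the hinge at the back, y left, z up. Steel fences 30 mm high stand along the carton, up to 112 mm from its middle. A 202 mm high post with the pawl and its red knob (top at 222 mm) stands at the back right (x +124, y -94 mm).
- carton: Brown carton fixed in the press, 188 x 188 mm, rim 88 mm above the table. Origin: middle of its underside, 10 mm above the table; axes as the press. Inside are four glazed ring doughnuts, top at most 65 mm above the table. Its narrow back flap (the rear 58 mm) is already down.
- left_crease (a point): Middle of the left flap's crease (hinge line), on the carton's left rim, 94 mm left of the middle, 88 mm above the table; the crease runs along the press's x.
- right_crease (a point): Middle of the right flap's crease, on the right rim, 94 mm right of the middle, 88 mm above the table.
- front_crease (a point): Middle of the front flap's crease, on the front rim, 94 mm in front of the middle, 92 mm above the table; it runs along the press's y.
- left_flap (a joint): Left flap, 178 mm along its crease, 62 mm from crease to free edge, 3 mm thick. 0 = folded flat, 1.57 = standing upright, more = leaning outward. Stays where it is left (about 0.03 N m of friction).
- right_flap (a joint): Right flap, the mirror image of the left one; same values.
- front_flap (a joint): Front flap, 182 mm along its crease, 126 mm from crease to free edge, 3 mm thick. 0 = folded flat over the side flaps, 1.57 = upright, more = leaning to the robot. Springy crease: folded flat and let go it rises again to about 0.3 rad (0.2 to 0.4), where the press pad catches it and takes it down.
- left_flap_edge (a point): Middle of the left flap's free edge, on its outer face.
- right_flap_edge (a point): Middle of the right flap's free edge, on its outer face.
- front_flap_edge (a point): Middle of the front flap's free edge, on its outer face.
- press_hinge (a point): Hinge axis of the press arm, in the middle of the arm's width, 124 mm behind the carton's middle, 100 mm above the table; the axis runs along the press's y.
- press_handle: Black round grip bar of the press arm, 24 mm diameter, 78 mm long, along the press's y, between the arm's two side rods (96 mm apart). Origin: its middle, 238 mm from the hinge axis: arm up, 36 mm in front of the hinge, 336 mm above the table; arm at its stop, 235 mm in front, 140 mm above the table. It can be pinched from above, a finger in front and one behind.
- press_pad: Pressure pad hung in the arm on its own spring, smooth grey plastic foot 70 x 120 mm. Origin: middle of its underside. With the arm up its front edge stands about 50 mm behind the carton's middle and 245 mm above the table. It slides up into its holder by about 20 mm when the arm is at its stop on a closed carton.
- press_arm (a joint): Turn of the press arm: 0 = fully up (sprung, goes back there by itself), 1.25 = stop, arm level. The ratchet clicks at 0.72, 0.86, 1.00 and last at 1.14 rad; let go after that, it rests on the last tooth at about 1.13. The pad meets the closed carton at about 1.09. Pressing takes 2 to 5 N at the grip bar at first and 8 to 12 N between 1.17 and the stop.
- pawl (a joint): Lift of the spring pawl over the toothed quadrant: 0 = dropped in, up to about 0.004 m on the tip of a tooth.
- kitchen_timer: White and orange kitchen timer, 68 mm across, 54 mm high; origin at the middle of its underside. Leave alone.
- marker: Black and white marker pen, 135 mm long, lying on the table. Leave alone.
- ring_cutter: Round steel pastry cutter, 74 mm across, 30 mm high. Leave alone.

How it is judged:
On the way, in this order (a step that is already met when the one before it is completed fails the run):
1. left and right flaps folded down flat while the front flap is still open (value of joint each of left_flap, right_flap below 0.2 rad and value of joint front_flap above 1 rad), for 0.1 s.
2. front flap folded over them, the press arm still up (value of joint front_flap below 0.5 rad and value of joint press_arm below 0.6 rad), for 0.1 s.
3. press arm past the last click, the pawl dropped in behind the tooth (value of joint press_arm above 1.14 rad and value of joint pawl below 0.0015 m), for 0.1 s.
At the end, for the whole second after the job is handed in: Side flaps within 0.15 rad and front flap within 0.1 rad of flat; the arm is held by the fingers (more than 4 N on the grip bar) beyond 1.17 rad, further than the ratchet alone would hold it, with the pawl dropped in behind its last tooth and the pad pressing the front flap with more than 4 N (value of joint each of left_flap, right_flap below 0.15 rad and value of joint front_flap below 0.1 rad and value of joint press_arm above 1.17 rad and value of joint pawl below 0.0015 m and contact force between press_pad and anything else above 4 N and contact force between the fingers and press_handle above 4 N); the arm keeps its last pose, push and grip.
It fails at once if the timer, marker or cutter is shifted by more than 2 cm (distance of any of kitchen_timer, marker, ring_cutter from where it was at the start of the episode above 0.02 m).
It also fails if it takes over 67 s, if anything falls off the work surface, if the arm or the gripper's body presses on something with over 40 N, if the wrist force passes 120 N, or if a joint passes its speed limit or range.

ROBOT

A 7-joint arm with a two-finger parallel gripper is mounted at the origin on a cart in front of the work surface, level with it; the furniture and walls round the work are solid. World frame = base frame: x ahead of the robot, y to its left, z up, the work surface at z = 0. Lengths are in m, angles in rad, forces in N, time in s.
With the tool pointing down it reaches from about 0.4 to 0.85 m from the base axis. Payload 4.5 kg.
Tool frame: the origin (TCP) lies midway between the tips of the shut fingers; the grasp point (between the pads) lies 19 mm behind it; z points along the fingers, y is the line along which they close (so a half turn about z gives the same grasp; the last joint's range is limited). The gripper opens to 88 mm and grips with 3 to 60 N. Pads are 18 mm wide; open, the fingers measure 123 mm over their backs; the gripper's body (75 mm by 187 mm) begins 45 mm behind the grasp point.
Start: joints at [1.267, 0.689, -0.195, 1.565, 0.157, 0.902, -0.215], TCP at [0.207, -0.59, 0.239] pointing down, gripper open.
Joint ranges: [-3.01, 3.01], [-0.46, 2.08], [-1.47, 1.51], [0.13, 2.56], [-1, 4.14], [0.04, 2.09], [-2.66, 2.66]. Speed limits (rad/s): [2.57, 2.57, 3.14, 3.14, 3.14, 3.14, 3.14].

INTERFACE

Orientations are given as a unit quaternion [x, y, z, w].
In Python, from plant import * gives the robot as it stands.
- The arm moves only by the tool send_rows, never from a script. Its argument "targets" is a list of rows, each a list of 2 entries, a list of its own where there are three numbers: the shift along the tool's x, y, z in units of 0.3 m (1.0 is 0.3 m), then the turn, a rotation vector about the tool's x, y, z in units of pi rad (1.0 is pi rad). A call has 1 to 12 rows; each row is the pose to reach, as a shift and turn from the pose commanded when the call began, along the tool's axes at that moment, turning the shorter way round; what a row does not reach only later rows make up. A row lasts 1/8 s, in which the tool goes at most 62.5 mm and 10.7 degrees, less where a joint would pass 70% of its speed; a pose out of reach is approached as far as the arm can. A call with a number of a shift or a turn outside -1 to 1 is refused whole. A call with a gripper value outside its range is refused whole. "fingers" is the opening, from 0 (shut) to 1 (fully open), set as the call begins (left out, the last holds). The fingers move at their own pace and stop on an object; "newtons" is the grip in N (left out, the last holds). Time passes only in rows, so rows that repeat a pose let the fingers close. It gives the time, the measured TCP pose, the force, the opening and the grip force at its end, in the units of the state.
- get_state(): the state, without advancing time (a new reading comes with each control period).
- snapshot(name): name is "scene" or "top" or "wrist"; returns a dict with "img" (384x512x3 uint8, blue, green, red), "fx", "fy", "cx", "cy" (pixels), "cam_to_world" (4x4, takes a point from camera to world coordinates); the wrist camera has in their place "T_tool_cam" (4x4, takes a point from camera to tool coordinates, whose origin is the TCP and whose axes are the flange's). Camera axes: x right, y down, z forward; pixel columns grow to the right and rows downward; lengths in m; the calibration is good to about 2 mm. A picture is of the moment at which its call begins: read the wrist's pose just before it. There is no depth.
- finish_job(): hands the job in; it is judged then, once.
The state is a dict: "clock": time; "q": joint angles; "qd": joint speeds; "joint_torque": joint torques, N m; "tool_pos": TCP position; "eef_rot": TCP orientation; "contact_force": force on the tool from outside, world axes, zero at the start; "moment": the same for the moment, N m; "opening": opening from 0.0 (shut) to 1.0 (fully open); "finger_force": force on a finger pad.
Only numpy, scipy, OpenCV 4.12 (cv2) and the standard library are available. Lean on these libraries where they do the work, as an engineer would, in place of code of your own. Each camera call takes 0.05 s, during which the arm holds its last target. There are 200 camera calls.

## Working session

There is one attempt and no reset: what is moved stays moved. The work goes in short steps, Python scripts to look and compute and a tool call to move; the robot and the scene stay as the last step left them, time stands still between calls to the robot, and variables do not carry over. Pictures are saved under pics/ and viewed, at most 10 in all, crops included, and the job is handed in when it is done.

Besides the shell and the picture viewer there is one more tool, called after "Emit:" by a JSON object that holds its "fn" and its "kwargs". send_rows: Moves the arm, as the interface text tells. Its arguments: {"type":"object","properties":{"targets":{"type":"array"},"fingers":{"type":"number"},"newtons":{"type":"number"}},"required":["targets"]}

```bash
ls; mkdir -p pics; python3 - <<'E'
from plant import *
import cv2,numpy as np
for n in("scene","top"):
    s=snapshot(n); cv2.imwrite(f"pics/{n}0.png",cv2.resize(s["img"],(800,600),interpolation=cv2.INTER_CUBIC)); print(n,s["fx"],s["fy"],s["cx"],s["cy"],np.round(s["cam_to_world"],4).tolist())
st=get_state();print(st["clock"],st["tool_pos"],st["eef_rot"],st["contact_force"])
E
```

```text
pics
scene 410.83516671757855 410.83516671757855 249.49101640004798 191.49303977850687 [[-0.8526, -0.4176, 0.314, 0.192], [-0.5223, 0.6637, -0.5354, 0.4929], [0.0152, -0.6206, -0.784, 1.0489], [0.0, 0.0, 0.0, 1.0]]
top 348.9720686049551 348.9720686049551 256.97636516333534 192.2258960441557 [[-0.0119, -0.9919, 0.1265, 0.4319], [-0.9998, 0.0099, -0.0163, -0.0891], [0.0149, -0.1267, -0.9918, 1.0745], [0.0, 0.0, 0.0, 1.0]]
0.1 [ 0.20688464 -0.58916682  0.23800187] [ 9.85764127e-01  1.68132137e-01 -1.90624150e-04 -7.95992644e-04] [-1.00785997 -0.22954688 -0.31732319]
```

View pics/scene0.png

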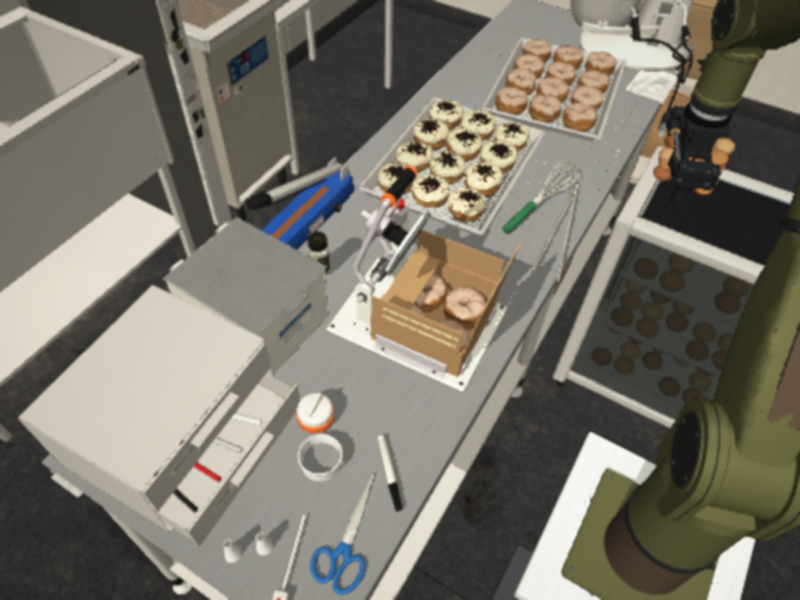

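View pics/top0.png

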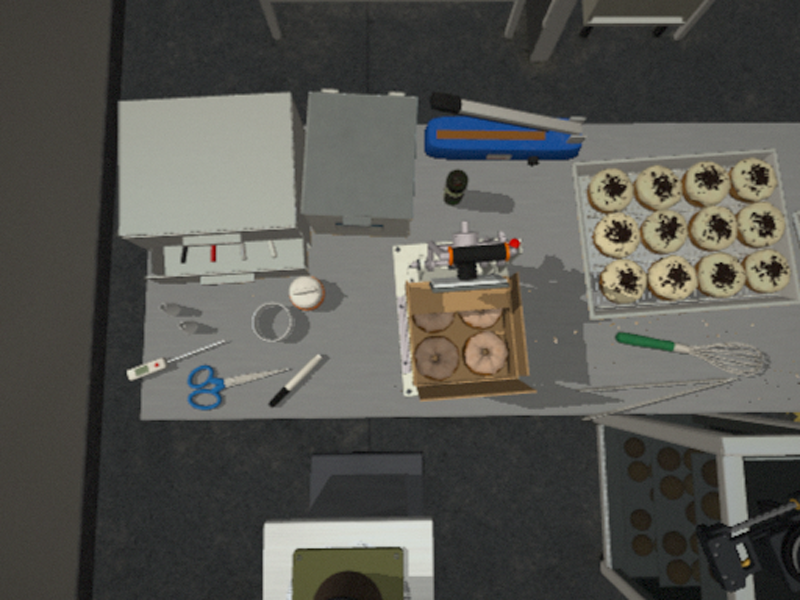

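The top view shows the carton at about (467,340), the press with its grip at (480,253), and red knob at (515,243). The timer (307,292), cutter (272,322) and marker (298,380) lie to the left of it. I'll enlarge both views.

```bash
cat > h.py <<'E'
from plant import *
import cv2,numpy as np
from scipy.spatial.transform import Rotation as R
def crop(name,x0,y0,w,h,k,out):
    s=snapshot(name); im=s["img"][y0:y0+h,x0:x0+w]
    im=cv2.resize(im,None,fx=k,fy=k,interpolation=cv2.INTER_CUBIC)
    for i in range(0,w,10): cv2.putText(im,str(x0+i),(i*k,8),0,.3,(0,0,255),1);cv2.line(im,(i*k,10),(i*k,14),(0,0,255),1)
    for j in range(10,h,10): cv2.putText(im,str(y0+j),(0,j*k+4),0,.3,(0,0,255),1)
    cv2.imwrite("pics/"+out,im)
def ray(s,u,v,T=None):
    T=s["cam_to_world"] if T is None else T
    d=T[:3,:3]@np.array([(u-s["cx"])/s["fx"],(v-s["cy"])/s["fy"],1]); return T[:3,3],d
def atz(s,u,v,z):
    o,d=ray(s,u,v); return o+d*(z-o[2])/d[2]
def proj(s,p,T=None):
    T=s["cam_to_world"] if T is None else T
    c=np.linalg.inv(T)@np.append(p,1); return np.array([s["fx"]*c[0]/c[2]+s["cx"],s["fy"]*c[1]/c[2]+s["cy"]])
def tri(rs):
    A=0;b=0
    for o,d in rs:
        d=d/np.linalg.norm(d);M=np.eye(3)-np.outer(d,d);A=A+M;b=b+M@o
    return np.linalg.solve(A,b)
E
python3 - <<'E'
from h import *
crop("top",245,145,100,118,5,"topc.png"); crop("scene",200,105,140,145,4,"scc.png")
E
```

```text
(no output)
```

View pics/topc.png

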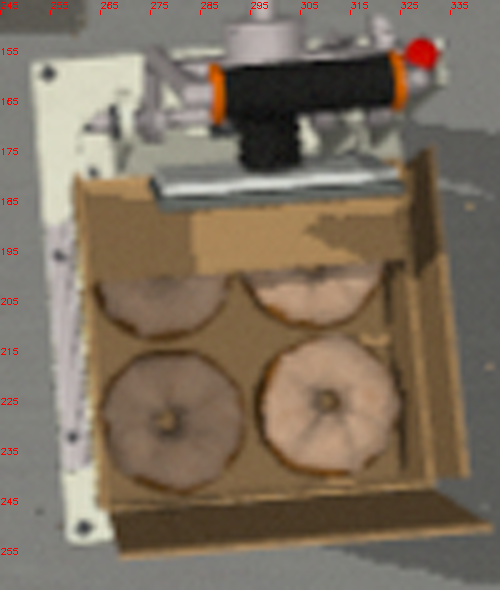

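View pics/scc.png

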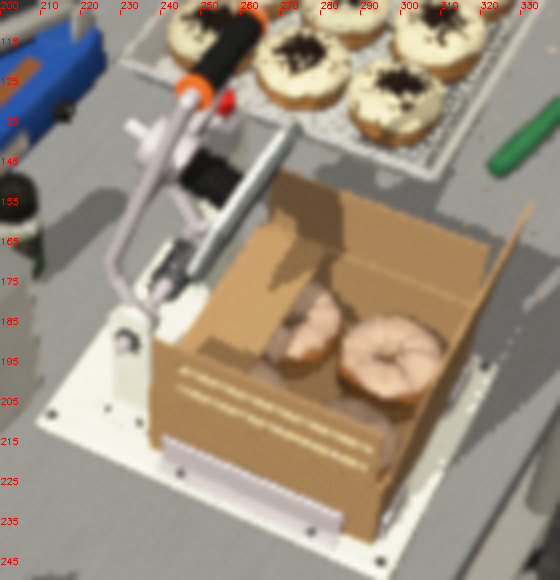

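```bash
cat > fit.py <<'E'
from h import *
from scipy.optimize import least_squares
T=snapshot("top");S=snapshot("scene")
ct=lambda x,y:np.array([245+x/5-.4,145+y/5-.4]); cs=lambda x,y:np.array([200+x/4-.4,105+y/4-.4])
a=tri([ray(T,*ct(217,92)),ray(S,*cs(195,90))]);b=tri([ray(T,*ct(398,82)),ray(S,*cs(258,22))])
print("handle ends",a,b,np.linalg.norm(a-b))
def fl(side,th,s,r=.062):
    # side flap point at s along x, distance r
    return np.array([s,side*(.094-r*np.cos(th)),.088+r*np.sin(th)])
def ff(th,s,r=.126): return np.array([-.094+r*np.cos(th),s,.092+r*np.sin(th)])
obs=lambda p:[
 (T,ct(217,92),[.088,.043,.336]),(S,cs(195,90),[.088,.043,.336]),(T,ct(398,82),[.088,-.043,.336]),(S,cs(258,22),[.088,-.043,.336]),
 (T,ct(105,505),[-.094,.091,.092]),(T,ct(435,487),[-.094,-.091,.092]),
 (T,ct(120,555),ff(p[5],.091)),(T,ct(490,527),ff(p[5],-.091)),(S,cs(532,205),ff(p[5],-.091)),
 (T,ct(433,150),fl(-1,p[4],.089)),(T,ct(467,475),fl(-1,p[4],-.089)),(S,cs(275,168),fl(-1,p[4],.089)),(S,cs(488,248),fl(-1,p[4],-.089)),
 (S,cs(155,340),fl(1,p[3],.089)),(S,cs(395,430),fl(1,p[3],-.089)),
 (S,cs(150,447),[.094,.094,.01]),(S,cs(375,542),[-.094,.094,.01]),
 (T,ct(32,65),None),(T,ct(68,543),None)]
def W(p,q):
    c,s=np.cos(p[2]),np.sin(p[2]); return np.array([p[0]+c*q[0]-s*q[1],p[1]+s*q[0]+c*q[1],q[2]])
def res(p): return np.concatenate([proj(c,W(p,np.array(q)))-uv for c,uv,q in obs(p) if q is not None])
if __name__=="__main__":
    r=least_squares(res,[.53,-.2,0,1.6,1.9,1.9],loss="soft_l1")
    print(np.round(r.x,4));print(np.round(res(r.x).reshape(-1,2),1).tolist())
    p=r.x
    for n,q in dict(handle=[.088,0,.336],hinge=[.124,0,.1],post=[.124,-.094,.222],Lmid=fl(1,p[3],0),Rmid=fl(-1,p[4],0),Fmid=ff(p[5],0)).items(): print(n,np.round(W(p,q),3))
    print(W(p,[-.15,.113,.01]),[atz(T,*ct(68,543),.01),atz(T,*ct(32,65),.01)])
E
python3 fit.py
```

```text
handle ends [ 0.58865396 -0.16904393  0.33622572] [ 0.59113306 -0.24882933  0.33360349] 0.07986696783756334
[ 0.5023 -0.2136  0.0633  1.5466  1.609   1.7052]
[[-1.7, 0.8], [-0.5, 1.1], [1.6, -0.0], [-1.0, -1.6], [0.5, 1.6], [-0.6, 0.2], [0.2, 0.2], [0.6, 0.0], [0.1, -1.3], [-0.3, -0.5], [-0.3, 0.9], [-0.2, -0.9], [0.8, -0.1], [0.1, -1.8], [-1.9, 0.4], [-0.0, -0.3], [-0.5, 0.9]]
handle [ 0.59  -0.208  0.336]
hinge [ 0.626 -0.206  0.1  ]
post [ 0.632 -0.3    0.222]
Lmid [ 0.496 -0.121  0.15 ]
Rmid [ 0.508 -0.31   0.15 ]
Fmid [ 0.392 -0.221  0.217]
[ 0.34540837 -0.11033424  0.01      ] [array([ 0.38272631, -0.10799772,  0.01      ]), array([ 0.67657713, -0.08918844,  0.01      ])]
```

```bash
cat > plan.py <<'E'
from h import *
P0=np.array([.5023,-.2136,.0633])
def w(q): c,s=np.cos(P0[2]),np.sin(P0[2]); return np.array([P0[0]+c*q[0]-s*q[1],P0[1]+s*q[0]+c*q[1],q[2]])
def inv(p): c,s=np.cos(P0[2]),np.sin(P0[2]); d=p-np.r_[P0[:2],0]; return np.array([c*d[0]+s*d[1],-s*d[0]+c*d[1],p[2]])
def rot(yaw=0,pitch=0): # tool x at press yaw, z down; pitch about tool y afterwards
    return R.from_euler("z",P0[2]+yaw)*R.from_euler("x",np.pi)*R.from_euler("y",pitch)
def rows(pts,base=None):
    st=get_state(); p,r=(st["tool_pos"],R.from_quat(st["eef_rot"])) if base is None else base
    print("now press",np.round(inv(st["tool_pos"]),4),"F",np.round(st["contact_force"],1),"t",st["clock"])
    for q,Rt in pts:
        print(np.round(r.inv().apply(w(np.array(q))-p)/.3,3).tolist(),np.round((r.inv()*Rt).as_rotvec()/np.pi,4).tolist())
E
python3 -c "
from plan import *
D=rot()
rows([([-.025,-.165,.24],D),([-.025,-.165,.135],D)])"
```

```text
now press [-0.3184 -0.3565  0.2385] F [0.1 0.4 0.3] t 0.3
[1.115, -0.349, -0.005] [-0.0002, 0.0, 0.0874]
[1.115, -0.349, 0.345] [-0.0002, 0.0, 0.0874]
```

Emit:
{"fn": "send_rows", "kwargs": {"targets": [[[0.2, -0.06, 0], [0, 0, 0.03]], [[0.4, -0.12, 0], [0, 0, 0.06]], [[0.6, -0.2, 0], [0, 0, 0.087]], [[0.8, -0.26, 0], [0, 0, 0.087]], [[0.95, -0.3, 0], [0, 0, 0.087]], [[0.95, -0.33, 0], [0, 0, 0.087]]], "fingers": 0, "newtons": 20}}

```text
clock: 1.05
tool_pos: [0.4481, -0.3977, 0.2386]
eef_rot: [0.999, 0.036, 0.002, -0.001]
contact_force: [-1.1, -0.7, 0.3]
opening: 0.342
finger_force: 0.0
```

```bash
python3 -c "
from plan import *
D=rot()
pts=[([-.025,-.165,.2],D),([-.025,-.165,.135],D)]
import math
for r in(.045,):
  for t in (90,75,60,45,30,15,5,0):
    a=math.radians(t); pts.append(([-.025,-(.094-r*math.cos(a)+.0175),.0885+r*math.sin(a)],D))
rows(pts);print(get_state()['opening'])"
```

```text
now press [-0.0657 -0.1803  0.2386] F [-1.1 -0.7  0.3] t 1.05
[0.136, -0.05, 0.129] [-0.0005, -0.0011, 0.003]
[0.135, -0.049, 0.346] [-0.0005, -0.0011, 0.003]
[0.137, -0.228, 0.351] [-0.0005, -0.0011, 0.003]
[0.137, -0.266, 0.357] [-0.0005, -0.0011, 0.003]
[0.137, -0.303, 0.372] [-0.0005, -0.0011, 0.003]
[0.137, -0.334, 0.395] [-0.0005, -0.0011, 0.003]
[0.138, -0.357, 0.427] [-0.0005, -0.0011, 0.003]
[0.138, -0.372, 0.463] [-0.0005, -0.0011, 0.003]
[0.138, -0.377, 0.488] [-0.0005, -0.0011, 0.003]
[0.138, -0.377, 0.502] [-0.0005, -0.0011, 0.003]
0.3423457344878394
```

Emit:
{"fn": "send_rows", "kwargs": {"targets": [[[0.13, -0.05, 0.1], [0, 0, 0.003]], [[0.14, -0.05, 0.25], [0, 0, 0.003]], [[0.14, -0.05, 0.34], [0, 0, 0.003]], [[0.14, -0.05, 0.346], [0, 0, 0.003]], [[0.14, -0.13, 0.346], [0, 0, 0.003]], [[0.14, -0.18, 0.346], [0, 0, 0.003]], [[0.14, -0.23, 0.351], [0, 0, 0.003]]]}}

```text
clock: 1.92
tool_pos: [0.4811, -0.3303, 0.1345]
eef_rot: [1.0, 0.027, 0.001, 0.001]
contact_force: [1.0, 0.8, 1.3]
opening: 0.007
finger_force: 0.0
```

```bash
python3 -c "
from plan import *
D=rot()
pts=[]
import math
for r in(.045,):
  for t in (90,75,60,45,30,15,5,0):
    a=math.radians(t); pts.append(([-.025,-(.094-r*math.cos(a)+.0175),.0885+r*math.sin(a)],D))
rows(pts);print(get_state()['opening'])"
```

```text
now press [-0.0286 -0.1151  0.1345] F [1.  0.8 1.3] t 1.925
[0.012, -0.012, 0.003] [0.0005, -0.0005, -0.0027]
[0.012, -0.051, 0.008] [0.0005, -0.0005, -0.0027]
[0.011, -0.087, 0.023] [0.0005, -0.0005, -0.0027]
[0.011, -0.118, 0.047] [0.0005, -0.0005, -0.0027]
[0.011, -0.142, 0.078] [0.0005, -0.0005, -0.0027]
[0.01, -0.157, 0.114] [0.0005, -0.0005, -0.0027]
[0.01, -0.162, 0.14] [0.0005, -0.0005, -0.0027]
[0.01, -0.162, 0.153] [0.0005, -0.0005, -0.0027]
0.006647902895703317
```

Emit:
{"fn": "send_rows", "kwargs": {"targets": [[[0.01, -0.05, 0.008], [0, 0, 0]], [[0.01, -0.09, 0.023], [0, 0, 0]], [[0.01, -0.12, 0.047], [0, 0, 0]], [[0.01, -0.145, 0.078], [0, 0, 0]], [[0.01, -0.16, 0.114], [0, 0, 0]], [[0.01, -0.165, 0.14], [0, 0, 0]], [[0.01, -0.165, 0.155], [0, 0, 0]], [[0.01, -0.165, 0.16], [0, 0, 0]], [[0.01, -0.165, 0.16], [0, 0, 0]]]}}

```text
clock: 3.05
tool_pos: [0.4809, -0.2803, 0.0905]
eef_rot: [1.0, 0.027, 0.001, 0.0]
contact_force: [-8.8, 7.6, 52.0]
opening: 0.007
finger_force: 25.8
```

```bash
python3 -c "
from plan import *
D=rot()
rows([([-.025,-.06,.2],D),([-.025,.16,.2],D),([-.025,.16,.135],D),([-.025,.118,.135],D)])"
```

```text
now press [-0.0256 -0.0652  0.0905] F [-8.8  7.6 52. ] t 3.05
[0.002, -0.017, -0.365] [0.0002, -0.0005, -0.0028]
[-0.004, -0.751, -0.365] [0.0002, -0.0005, -0.0028]
[-0.004, -0.751, -0.149] [0.0002, -0.0005, -0.0028]
[-0.003, -0.611, -0.149] [0.0002, -0.0005, -0.0028]
```

Emit:
{"fn": "send_rows", "kwargs": {"targets": [[[0, 0, -0.15], [0, 0, -0.003]], [[0, 0, -0.36], [0, 0, -0.003]], [[0, -0.15, -0.39], [0, 0, -0.003]], [[0, -0.35, -0.39], [0, 0, -0.003]], [[0, -0.55, -0.39], [0, 0, -0.003]], [[0, -0.75, -0.39], [0, 0, -0.003]], [[0, -0.75, -0.28], [0, 0, -0.003]], [[0, -0.75, -0.163], [0, 0, -0.003]], [[0, -0.7, -0.163], [0, 0, -0.003]], [[0, -0.64, -0.163], [0, 0, -0.003]], [[0, -0.62, -0.163], [0, 0, -0.003]]]}}

```text
clock: 4.42
tool_pos: [0.4711, -0.0978, 0.1352]
eef_rot: [1.0, 0.03, 0.001, 0.001]
contact_force: [-0.0, -0.8, -1.2]
opening: 0.005
finger_force: 0.0
```

```bash
python3 -c "
from plan import *
D=rot()
pts=[]
import math
for r in(.045,):
  for t in (90,75,60,45,30,15,5,0):
    a=math.radians(t); pts.append(([-.025,(.094-r*math.cos(a)+.0175),.091+r*math.sin(a)],D))
rows(pts);crop('top',245,145,100,118,5,'top2.png')"
```

```text
now press [-0.0238  0.1175  0.1352] F [-0.  -0.8 -1.2] t 4.425
[-0.004, 0.02, -0.003] [0.0005, -0.0004, -0.0009]
[-0.004, 0.059, 0.003] [0.0005, -0.0004, -0.0009]
[-0.004, 0.095, 0.018] [0.0005, -0.0004, -0.0009]
[-0.004, 0.126, 0.042] [0.0005, -0.0004, -0.0009]
[-0.004, 0.15, 0.073] [0.0005, -0.0004, -0.0009]
[-0.004, 0.165, 0.109] [0.0005, -0.0004, -0.0009]
[-0.004, 0.169, 0.135] [0.0005, -0.0004, -0.0009]
[-0.004, 0.17, 0.148] [0.0005, -0.0004, -0.0009]
```

View pics/top2.png

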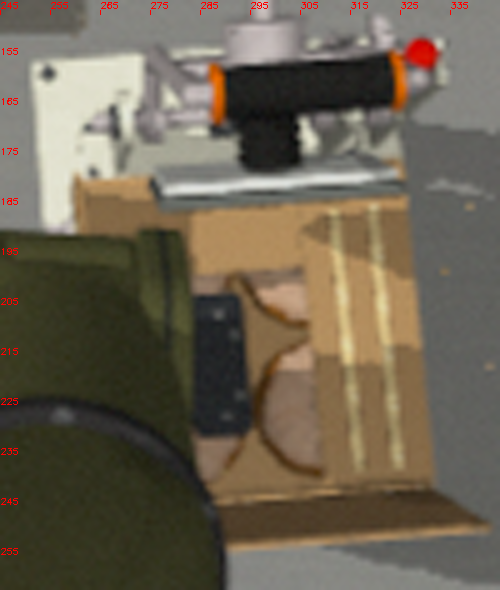

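The right flap lies flat, with its glue lines visible at (345,340) and (390,340). The front flap is still open (free edge at about (360,535)), and the hand is at the left flap.

Emit:
{"fn": "send_rows", "kwargs": {"targets": [[[0, 0.03, 0], [0, 0, 0]], [[0, 0.06, 0.003], [0, 0, 0]], [[0, 0.095, 0.018], [0, 0, 0]], [[0, 0.126, 0.042], [0, 0, 0]], [[0, 0.15, 0.073], [0, 0, 0]], [[0, 0.165, 0.109], [0, 0, 0]], [[0, 0.17, 0.135], [0, 0, 0]], [[0, 0.17, 0.15], [0, 0, 0]], [[0, 0.17, 0.153], [0, 0, 0]], [[0, 0.17, 0.153], [0, 0, 0]]]}}

```text
clock: 5.72
tool_pos: [0.4738, -0.1463, 0.0909]
eef_rot: [0.999, 0.032, 0.001, 0.001]
contact_force: [-4.6, -0.0, 31.1]
opening: 0.008
finger_force: 15.9
```

```bash
python3 -c "
from plan import *
D=rot()
rows([([-.025,.07,.2],D),([-.025,.06,.275],D),([-.16,0,.275],D),([-.16,0,.17],D)])"
```

```text
now press [-0.0242  0.0689  0.0909] F [-4.6 -0.  31.1] t 5.725
[-0.002, -0.003, -0.364] [0.0005, -0.0003, 0.0003]
[-0.002, 0.031, -0.614] [0.0005, -0.0003, 0.0003]
[-0.452, 0.23, -0.614] [0.0005, -0.0003, 0.0003]
[-0.453, 0.23, -0.264] [0.0005, -0.0003, 0.0003]
```

Emit:
{"fn": "send_rows", "kwargs": {"targets": [[[0, 0, -0.2], [0, 0, 0]], [[0, 0, -0.4], [0, 0, 0]], [[0, 0.05, -0.6], [0, 0, 0]], [[-0.1, 0.1, -0.64], [0, 0, 0]], [[-0.25, 0.18, -0.64], [0, 0, 0]], [[-0.4, 0.23, -0.64], [0, 0, 0]], [[-0.46, 0.23, -0.62], [0, 0, 0]], [[-0.46, 0.23, -0.5], [0, 0, 0]], [[-0.46, 0.23, -0.38], [0, 0, 0]], [[-0.46, 0.23, -0.28], [0, 0, 0]], [[-0.46, 0.23, -0.28], [0, 0, 0]]]}}

```text
clock: 7.1
tool_pos: [0.3395, -0.2225, 0.171]
eef_rot: [0.999, 0.033, -0.002, -0.001]
contact_force: [-0.8, -0.3, 0.2]
opening: 0.002
finger_force: 0.0
```

```bash
python3 -c "
from plan import *
D=rot()
pts=[]
import math
r=.095
for t in (97,85,75,65,55,45,35,25,15,8,3,0):
    a=math.radians(t); pts.append(([-.094+r*math.cos(a)-.009,0,.0945+r*math.sin(a)],D))
rows(pts);crop('top',245,145,100,118,5,'top3.png')"
```

```text
now press [-0.163   0.0014  0.171 ] F [-0.8 -0.3  0.2] t 7.1
[0.161, 0.005, -0.06] [-0.0009, 0.0014, 0.0007]
[0.227, 0.005, -0.062] [-0.0009, 0.0014, 0.0007]
[0.282, 0.005, -0.052] [-0.0009, 0.0014, 0.0007]
[0.334, 0.005, -0.034] [-0.0009, 0.0014, 0.0007]
[0.382, 0.006, -0.006] [-0.0009, 0.0014, 0.0007]
[0.424, 0.006, 0.029] [-0.0009, 0.0014, 0.0007]
[0.46, 0.006, 0.071] [-0.0009, 0.0014, 0.0007]
[0.488, 0.006, 0.119] [-0.0009, 0.0014, 0.0007]
[0.507, 0.006, 0.171] [-0.0009, 0.0014, 0.0007]
[0.515, 0.007, 0.209] [-0.0009, 0.0014, 0.0007]
[0.517, 0.007, 0.236] [-0.0009, 0.0014, 0.0007]
[0.518, 0.007, 0.253] [-0.0009, 0.0014, 0.0007]
```

View pics/top3.png

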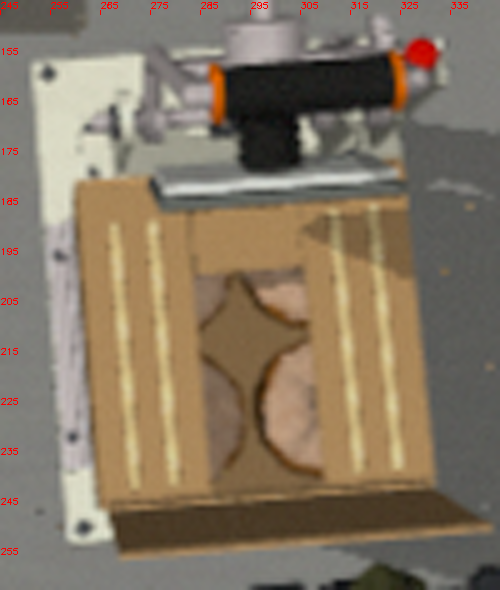

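Both side flaps lie flat, and the hand is in front of the open front flap. I'll fold it now.

Emit:
{"fn": "send_rows", "kwargs": {"targets": [[[0.1, 0, -0.03], [0, 0, 0]], [[0.17, 0, -0.03], [0, 0, 0]], [[0.23, 0, -0.03], [0, 0, 0]], [[0.28, 0, -0.02], [0, 0, 0]], [[0.33, 0, 0], [0, 0, 0]], [[0.37, 0, 0.025], [0, 0, 0]], [[0.41, 0, 0.055], [0, 0, 0]], [[0.44, 0, 0.095], [0, 0, 0]], [[0.465, 0, 0.14], [0, 0, 0]], [[0.48, 0, 0.19], [0, 0, 0]], [[0.485, 0, 0.225], [0, 0, 0]], [[0.485, 0, 0.24], [0, 0, 0]]]}}

```text
clock: 8.65
tool_pos: [0.4857, -0.2141, 0.0996]
eef_rot: [0.999, 0.032, -0.0, -0.0]
contact_force: [0.5, 0.3, 1.5]
opening: 0.006
finger_force: 0.6
```

```bash
python3 -c "
from plan import *
D=rot()
rows([([-.02,0,.09],D),([-.16,0,.2],D)])"
```

```text
now press [-0.0166  0.0006  0.0996] F [0.5 0.3 1.5] t 8.65
[-0.011, 0.002, 0.032] [-0.0001, 0.0003, 0.0004]
[-0.478, 0.001, -0.334] [-0.0001, 0.0003, 0.0004]
```

Emit:
{"fn": "send_rows", "kwargs": {"targets": [[[0, 0, 0.015], [0, 0, 0]], [[0, 0, 0.025], [0, 0, 0]], [[0, 0, 0.025], [0, 0, 0]], [[-0.03, 0, -0.1], [0, 0, 0]], [[-0.1, 0, -0.25], [0, 0, 0]], [[-0.18, 0, -0.42], [0, 0, 0]], [[-0.24, 0, -0.6], [0, 0, 0]], [[-0.24, 0, -0.8], [0, 0, 0]], [[-0.24, 0, -0.98], [0, 0, 0]], [[-0.24, 0, -0.98], [0, 0, 0]]]}}

```text
clock: 9.9
tool_pos: [0.4154, -0.2198, 0.3982]
eef_rot: [0.999, 0.032, 0.004, 0.002]
contact_force: [-0.5, -0.5, -0.4]
opening: 0.002
finger_force: 0.0
```

```bash
python3 -c "
from plan import *
print(np.round(get_state()['q'],2))
rows([([.03,0,.42],rot(np.pi/2)),([.03,0,.42],rot(-np.pi/2))])
crop('top',245,145,100,118,5,'top4.png')"
```

```text
[ 0.42  0.29 -0.05  1.77  0.02  1.07 -1.14]
now press [-0.0872 -0.0007  0.3982] F [-0.5 -0.5 -0.4] t 9.9
[0.391, -0.002, -0.07] [0.003, -0.0009, -0.4999]
[0.391, -0.002, -0.07] [-0.0009, -0.003, 0.5001]
```

View pics/top4.png

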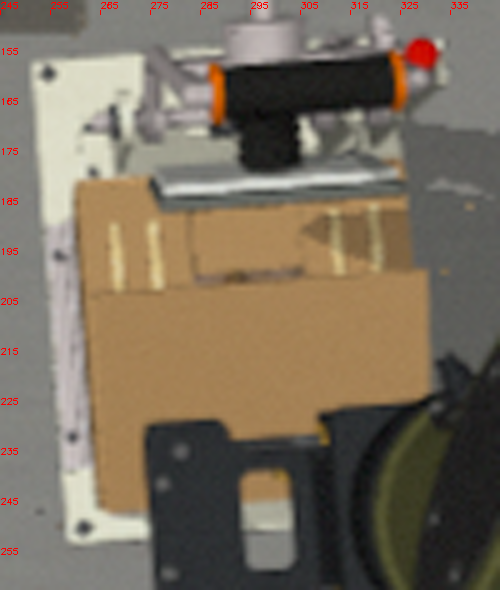

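```bash
python3 -c "
from fit import *
from plan import *
for n,t,s in (('tip',(264,8),(130,127)),('cyl',(265,38),(165,142)),('black',(270,140),(210,178)),('padL',(155,190),(195,270)),('padR',(402,183),(297,127))):
  r1,r2=ray(T,*ct(*t)),ray(S,*cs(*s)); p=tri([r1,r2]); q=inv(p)
  d=q-np.array([.124,0,.1]); a=1.25;c,sn=np.cos(a),np.sin(a)
  # arm goes forward/down: rotate z->-x
  dn=np.array([.124+c*d[0]-sn*d[2],d[1],.1+sn*d[0]+c*d[2]])
  print(n,np.round(q,3),'down',np.round(dn,3),'px err',np.round(proj(T,p)-ct(*t),1))
"
```

```text
handle ends [ 0.58865396 -0.16904393  0.33622572] [ 0.59113306 -0.24882933  0.33360349] 0.07986696783756334
tip [0.153 0.002 0.242] down [-0.001  0.002  0.172] px err [-0.7 -1.7]
cyl [0.133 0.001 0.237] down [-0.003  0.001  0.152] px err [0.3 0.7]
black [0.09  0.002 0.222] down [-0.002  0.002  0.107] px err [-0.6 -1.4]
padL [0.073 0.059 0.191] down [0.022 0.059 0.08 ] px err [-0.4 -1. ]
padR [ 0.058 -0.06   0.235] down [-0.025 -0.06   0.08 ] px err [0.1 0.2]
```

Emit:
{"fn": "send_rows", "kwargs": {"targets": [[[0, 0, -0.02], [0, 0, 0.055]], [[0, 0, -0.02], [0, 0, 0.11]], [[0, 0, -0.02], [0, 0, 0.165]], [[0, 0, -0.02], [0, 0, 0.22]], [[0, 0, -0.02], [0, 0, 0.275]], [[0.05, 0, -0.02], [0, 0, 0.33]], [[0.1, 0, -0.02], [0, 0, 0.385]], [[0.2, 0, -0.02], [0, 0, 0.44]], [[0.3, 0, -0.02], [0, 0, 0.5]], [[0.4, 0, -0.02], [0, 0, 0.5]], [[0.5, 0, -0.02], [0, 0, 0.5]], [[0.5, 0, -0.02], [0, 0, 0.5]]], "fingers": 1}}

```text
clock: 11.55
tool_pos: [0.5644, -0.2078, 0.3972]
eef_rot: [0.73, -0.683, -0.002, 0.001]
contact_force: [-0.3, -0.2, -0.4]
opening: 0.997
finger_force: 0.0
```

```bash
cat >> plan.py <<'E'
def G(t=5): return rot(-np.pi/2)*R.from_euler("x",t,degrees=True)
def bar(phi,t=5,off=.014): # TCP for bar at arm angle phi
    a0=np.arctan2(.236,.036)  # elevation from -x
    a=a0-phi; b=np.array([.124-.238*np.cos(a),0,.1+.238*np.sin(a)])
    tt=np.radians(t); return b+off*np.array([np.sin(tt),0,-np.cos(tt)])
E
python3 -c "
from plan import *
print(np.round(get_state()['q'],2),get_state()['opening'])
rows([(bar(0)+[0,0,.08],G()),(bar(0),G())])
s=get_state();c=snapshot('wrist');Tm=np.eye(4);Tm[:3,:3]=R.from_quat(s['eef_rot']).as_matrix();Tm[:3,3]=s['tool_pos'];T=Tm@c['T_tool_cam']
for y in(.04,-.04): print(proj(c,w(np.array([.088,y,.336])),T))
cv2.imwrite('pics/wr.png',c['img'])
"
```

```text
[ 0.09  0.53  0.34  1.41 -0.18  1.24 -2.63] 0.9974889949817083
now press [0.0624 0.0019 0.3972] F [-0.3 -0.2 -0.4] t 11.55
[0.007, -0.09, -0.014] [0.0293, 0.0005, 0.0011]
[0.007, -0.091, 0.252] [0.0293, 0.0005, 0.0011]
[213.43295607 264.14868622]
[209.66067172 146.01904885]
```

View pics/wr.png

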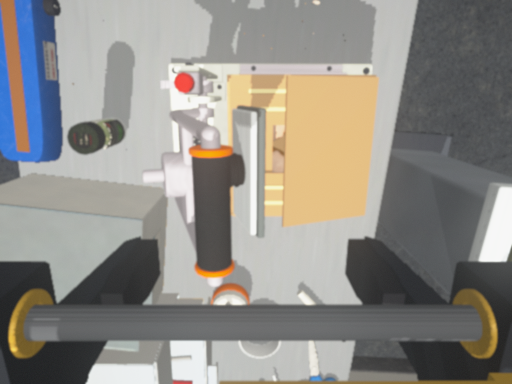

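The wrist view shows the bar from (210,152) to (213,268), matching my prediction. Joint 7 is at its limit, so I'll turn half way round to the equivalent grasp.

Emit:
{"fn": "send_rows", "kwargs": {"targets": [[[0, 0, -0.05], [0, 0, -0.055]], [[0, 0, -0.05], [0, 0, -0.11]], [[0, 0, -0.05], [0, 0, -0.165]], [[0, 0, -0.05], [0, 0, -0.22]], [[0, 0, -0.05], [0, 0, -0.275]], [[0, 0, -0.05], [0, 0, -0.33]], [[0, 0, -0.05], [0, 0, -0.385]], [[0, 0, -0.05], [0, 0, -0.44]], [[0, 0, -0.05], [0, 0, -0.5]], [[0, 0, -0.05], [0, 0, -0.5]]]}}

```text
clock: 12.85
tool_pos: [0.5621, -0.2098, 0.4149]
eef_rot: [1.0, 0.031, -0.001, -0.0]
contact_force: [-0.1, -0.0, 0.2]
opening: 1.003
finger_force: 0.0
```

Emit:
{"fn": "send_rows", "kwargs": {"targets": [[[0, 0, 0], [0, 0, -0.055]], [[0, 0, 0], [0, 0, -0.11]], [[0, 0, 0], [0, 0, -0.165]], [[0, 0, 0], [0, 0, -0.22]], [[0, 0, 0], [0, 0, -0.275]], [[0, 0, 0], [0, 0, -0.33]], [[0, 0, 0], [0, 0, -0.385]], [[0, 0, 0], [0, 0, -0.44]], [[0, 0, 0], [0, 0, -0.5]], [[0, 0, 0], [0, 0, -0.5]], [[0, 0, 0], [0, 0, -0.5]]]}}

```text
clock: 14.22
tool_pos: [0.5633, -0.2095, 0.4152]
eef_rot: [0.686, 0.728, -0.0, -0.0]
contact_force: [-0.4, 0.2, 0.1]
opening: 1.0
finger_force: 0.0
```

```bash
cat >> plan.py <<'E'
def G(t=5): return rot(np.pi/2)*R.from_euler("x",-t,degrees=True)
E
python3 -c "
from plan import *
print(np.round(get_state()['q'],2),get_state()['opening'],G().apply([0,0,1]))
rows([(bar(0)+[0,0,.08],G()),(bar(0),G())])
"
```

```text
[ 0.54  0.53 -0.47  1.35  0.24  1.32  0.12] 0.9999502431300344 [ 0.08698119  0.00551327 -0.9961947 ]
now press [6.120e-02 3.000e-04 4.152e-01] F [-0.4  0.2  0.1] t 14.225
[-0.001, 0.094, 0.046] [-0.028, 0.0002, -0.0012]
[-0.0, 0.094, 0.313] [-0.028, 0.0002, -0.0012]
```

Emit:
{"fn": "send_rows", "kwargs": {"targets": [[[0, 0.09, 0.02], [-0.028, 0, -0.001]], [[0, 0.094, 0.1], [-0.028, 0, -0.001]], [[0, 0.094, 0.18], [-0.028, 0, -0.001]], [[0, 0.094, 0.26], [-0.028, 0, -0.001]], [[0, 0.094, 0.315], [-0.028, 0, -0.001]], [[0, 0.094, 0.315], [-0.028, 0, -0.001]]]}}

```text
clock: 14.98
tool_pos: [0.591, -0.2074, 0.3197]
eef_rot: [0.683, 0.729, 0.031, 0.029]
contact_force: [-0.3, -0.7, 0.1]
opening: 0.998
finger_force: 0.0
```

Emit:
{"fn": "send_rows", "kwargs": {"targets": [[[0, 0, 0], [0, 0, 0]], [[0, 0, 0], [0, 0, 0]], [[0, 0, 0], [0, 0, 0]], [[0, 0, 0], [0, 0, 0]], [[0, 0, 0], [0, 0, 0]], [[0, 0, 0], [0, 0, 0]], [[0, 0, 0], [0, 0, 0]], [[0, 0, 0], [0, 0, 0]]], "fingers": 0, "newtons": 20}}

```text
clock: 15.98
tool_pos: [0.5915, -0.2074, 0.3208]
eef_rot: [0.682, 0.73, 0.032, 0.03]
contact_force: [-1.4, 0.3, 1.6]
opening: 0.269
finger_force: 20.0
```

```bash
python3 -c "
from plan import *
b=get_state(); print(b['opening']*88,b['finger_force'])
# relative to ideal commanded pose at bar(0)
rows([(bar(f),G()) for f in np.arange(.06,1.3,.06)],(w(bar(0)),G()))
"
```

```text
23.681568708496226 19.96703269891441
now press [0.0894 0.0005 0.3208] F [-1.4  0.3  1.6] t 15.975
[-0.0, -0.047, 0.004] [0.0, 0.0, 0.0]
[-0.0, -0.094, 0.012] [0.0, 0.0, 0.0]
[-0.0, -0.141, 0.022] [0.0, 0.0, 0.0]
[-0.0, -0.187, 0.035] [0.0, 0.0, 0.0]
[-0.0, -0.232, 0.05] [0.0, 0.0, 0.0]
[-0.0, -0.276, 0.069] [0.0, 0.0, 0.0]
[-0.0, -0.318, 0.09] [0.0, 0.0, 0.0]
[-0.0, -0.36, 0.113] [0.0, 0.0, 0.0]
[-0.0, -0.4, 0.139] [0.0, 0.0, 0.0]
[-0.0, -0.438, 0.167] [0.0, 0.0, 0.0]
[-0.0, -0.475, 0.197] [0.0, 0.0, 0.0]
[-0.0, -0.509, 0.23] [0.0, 0.0, 0.0]
[-0.0, -0.542, 0.265] [0.0, 0.0, 0.0]
[-0.0, -0.573, 0.301] [0.0, 0.0, 0.0]
[-0.0, -0.601, 0.339] [0.0, 0.0, 0.0]
[-0.0, -0.627, 0.379] [0.0, 0.0, 0.0]
[-0.0, -0.65, 0.421] [0.0, 0.0, 0.0]
[-0.0, -0.671, 0.463] [0.0, 0.0, 0.0]
[-0.0, -0.69, 0.507] [0.0, 0.0, 0.0]
[-0.0, -0.705, 0.552] [0.0, 0.0, 0.0]
[-0.0, -0.718, 0.598] [0.0, 0.0, 0.0]
```

Emit:
{"fn": "send_rows", "kwargs": {"targets": [[[0, -0.047, 0.004], [0, 0, 0]], [[0, -0.094, 0.012], [0, 0, 0]], [[0, -0.141, 0.022], [0, 0, 0]], [[0, -0.187, 0.035], [0, 0, 0]], [[0, -0.232, 0.05], [0, 0, 0]], [[0, -0.276, 0.069], [0, 0, 0]], [[0, -0.318, 0.09], [0, 0, 0]], [[0, -0.36, 0.113], [0, 0, 0]], [[0, -0.4, 0.139], [0, 0, 0]], [[0, -0.438, 0.167], [0, 0, 0]], [[0, -0.475, 0.197], [0, 0, 0]], [[0, -0.475, 0.197], [0, 0, 0]]], "newtons": 25}}

```text
clock: 17.48
tool_pos: [0.4591, -0.2157, 0.2504]
eef_rot: [0.681, 0.73, 0.035, 0.033]
contact_force: [4.5, 1.6, 0.3]
opening: 0.262
finger_force: 25.0
```

```bash
python3 -c "
from plan import *
b=get_state(); print(b['opening']*88,b['finger_force'],np.round(b['q'],2)); print(bar(.66))
rows([(bar(f),G()) for f in np.arange(.72,1.27,.06)],(w(bar(.66)),G()))
"
```

```text
23.025409555722536 25.037878677248955 [ 0.68  0.51 -0.46  1.97  0.32  0.64  0.1 ]
[-0.04738572  0.          0.24991665]
now press [-0.0432  0.0006  0.2504] F [4.5 1.6 0.3] t 17.475
[0.0, -0.035, 0.033] [0.0, 0.0, 0.0]
[0.0, -0.067, 0.067] [0.0, 0.0, 0.0]
[-0.0, -0.098, 0.104] [0.0, 0.0, 0.0]
[0.0, -0.126, 0.142] [0.0, 0.0, 0.0]
[0.0, -0.152, 0.182] [0.0, 0.0, 0.0]
[-0.0, -0.176, 0.223] [0.0, 0.0, 0.0]
[-0.0, -0.197, 0.266] [0.0, 0.0, 0.0]
[-0.0, -0.215, 0.31] [0.0, 0.0, 0.0]
[-0.0, -0.231, 0.355] [0.0, 0.0, 0.0]
[-0.0, -0.244, 0.401] [0.0, 0.0, 0.0]
```

Emit:
{"fn": "send_rows", "kwargs": {"targets": [[[0, -0.035, 0.033], [0, 0, 0]], [[0, -0.067, 0.067], [0, 0, 0]], [[0, -0.098, 0.104], [0.005, 0, 0]], [[0, -0.126, 0.142], [0.01, 0, 0]], [[0, -0.152, 0.182], [0.015, 0, 0]], [[0, -0.176, 0.223], [0.02, 0, 0]], [[0, -0.197, 0.266], [0.02, 0, 0]], [[0, -0.197, 0.266], [0.02, 0, 0]]], "newtons": 40}}

```text
clock: 18.48
tool_pos: [0.406, -0.2192, 0.1652]
eef_rot: [0.682, 0.731, 0.011, 0.01]
contact_force: [0.8, 2.5, 5.1]
opening: 0.244
finger_force: 39.1
```

```bash
python3 -c "
from plan import *
b=get_state(); print(b['opening']*88,b['finger_force'],np.round(b['q'],2)); print(bar(1.08))
rows([(bar(f),G(1.4)) for f in (1.12,1.16,1.19,1.22,1.25)],(w(bar(1.08)),G(1.4)))
crop('scene',200,105,140,145,4,'sc5.png')
"
```

```text
21.51043393587455 39.0503865480423 [ 0.62  0.62 -0.33  2.14  0.45  0.42  0.01]
[-0.09920136  0.          0.16529325]
now press [-0.0965  0.0005  0.1652] F [0.8 2.5 5.1] t 18.475
[0.0, -0.011, 0.03] [0.0, 0.0, 0.0]
[0.0, -0.02, 0.06] [0.0, 0.0, 0.0]
[0.0, -0.027, 0.083] [0.0, 0.0, 0.0]
[0.0, -0.032, 0.106] [0.0, 0.0, 0.0]
[0.0, -0.037, 0.13] [0.0, 0.0, 0.0]
```

View pics/sc5.png

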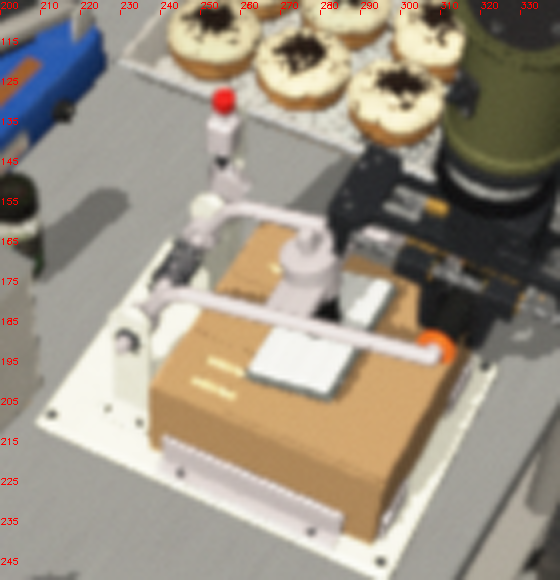

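The pad has caught the front flap, the arm is at about 1.08 rad, and the bar is well held with its end at (432,348). Next I press through the last click.

Emit:
{"fn": "send_rows", "kwargs": {"targets": [[[0, -0.006, 0.015], [0, 0, 0]], [[0, -0.011, 0.03], [0, 0, 0]], [[0, -0.016, 0.045], [0, 0, 0]], [[0, -0.02, 0.06], [0, 0, 0]], [[0, -0.024, 0.072], [0, 0, 0]], [[0, -0.027, 0.083], [0, 0, 0]], [[0, -0.03, 0.095], [0, 0, 0]], [[0, -0.032, 0.106], [0, 0, 0]], [[0, -0.032, 0.106], [0, 0, 0]], [[0, -0.032, 0.106], [0, 0, 0]], [[0, -0.032, 0.106], [0, 0, 0]]], "newtons": 50}}

```text
clock: 19.9
tool_pos: [0.3963, -0.2199, 0.1337]
eef_rot: [0.682, 0.731, 0.01, 0.01]
contact_force: [-1.1, 3.4, 8.7]
opening: 0.234
finger_force: 48.7
```

```bash
python3 -c "
from plan import *
from fit import T,S
b=get_state(); print(b['opening']*88,b['finger_force'],np.round(b['q'],2),b['clock']); print(bar(1.22,1.4))
rows([(bar(1.25,1.4),G(1.4))])
for f in (1.1,1.14,1.18,1.22,1.25):
  p=bar(f,0,0)+[0,.046,0]; print(f,np.round((proj(S,w(p))+.4-[200,105])*4))
crop('scene',200,105,140,145,4,'sc6.png')
"
```

```text
handle ends [ 0.58865396 -0.16904393  0.33622572] [ 0.59113306 -0.24882933  0.33360349] 0.07986696783756334
20.591730169460128 48.70016731554642 [ 0.58  0.67 -0.26  2.19  0.5   0.31 -0.03] 20.0
[-0.10894114  0.          0.13315239]
now press [-0.1061  0.0004  0.1337] F [-0.   4.2  9.3] t 20.0
[-0.001, -0.014, 0.025] [0.0011, -0.0001, 0.0018]
1.1 [437. 368.]
1.14 [439. 378.]
1.18 [440. 387.]
1.22 [442. 397.]
1.25 [442. 404.]
```

View pics/sc6.png

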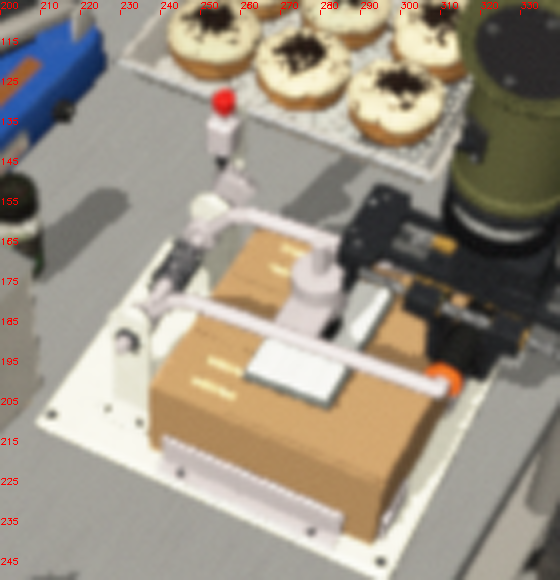

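Emit:
{"fn": "send_rows", "kwargs": {"targets": [[[0, -0.002, 0.008], [0, 0, 0]], [[0, -0.004, 0.015], [0, 0, 0]], [[0, -0.005, 0.02], [0, 0, 0]], [[0, -0.005, 0.02], [0, 0, 0]], [[0, -0.005, 0.02], [0, 0, 0]], [[0, -0.005, 0.02], [0, 0, 0]], [[0, -0.005, 0.02], [0, 0, 0]], [[0, -0.005, 0.02], [0, 0, 0]]]}}

```text
clock: 21.05
tool_pos: [0.395, -0.2199, 0.1278]
eef_rot: [0.682, 0.731, 0.01, 0.01]
contact_force: [-2.7, 3.7, 9.3]
opening: 0.235
finger_force: 48.6
```

```bash
python3 -c "
from plan import *
b=get_state(); print(b['opening']*88,b['finger_force'],np.round(b['q'],2),b['clock'],b['contact_force'],inv(b['tool_pos']),bar(1.24,1.4))"
```

```text
20.6559814153159 48.613256737589836 [ 0.57  0.68 -0.24  2.19  0.51  0.29 -0.04] 21.05 [-2.72247026  3.6833329   9.2903622 ] [-0.10749592  0.00045379  0.12777827] [-0.10983738  0.          0.12847761]
```

```bash
python3 -c "
from plan import *
p6=cv2.imread('pics/sc6.png');p5=cv2.imread('pics/sc5.png')
crop('scene',200,105,140,145,4,'sc7.png');p7=cv2.imread('pics/sc7.png')
for i in(p5,p6,p7):
  h=cv2.cvtColor(i,cv2.COLOR_BGR2HSV);m=cv2.inRange(h,(5,200,180),(16,255,255));m[:300]=0
  ys,xs=np.nonzero(m);k=(xs>400)&(xs<480);print(k.sum(),xs[k].mean(),ys[k].mean())
"
```

```text
336 439.8422619047619 342.4613095238095
276 447.06159420289856 374.1159420289855
267 447.3071161048689 379.5430711610487
```

```bash
python3 -c "
from plant import *
print(finish_job())"
```

```text
the job is handed in; nothing more can be done
None
```

I folded all three flaps and pressed the arm to an estimated 1.24 rad, past the last click. I handed the job in at about 21 s still holding it down, with about 9 N measured upward on the tool and a grip of about 49 N. I judged the pawl and pad force from the arm's position and the tool force rather than reading them directly, and the hand-in returned no verdict.

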